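Pack the glass sphere into its hard case and clamp it shut

ROBOT

A 6-joint arm with a two-finger parallel gripper is mounted at the origin on the work surface. World frame = base frame: x ahead of the robot, y to its left, z up, the work surface at z = 0. Lengths are in m, angles in degrees, forces in N, time in s.
With the tool pointing down it reaches from about 0.35 to 0.875 m from the base axis. Payload 4.2 kg.
Tool frame: the origin (TCP) lies midway between the tips of the shut fingers; the grasp point (between the pads) lies 19 mm behind it; y points along the fingers, z is the direction in which the jaws open and shut, and the axes are right-handed (so a half turn about y gives the same grasp; the last joint's range is limited). The gripper opens to 87 mm and grips with 3 to 60 N. Pads are 19 mm wide; open, the fingers measure 117 mm over their backs; the gripper's body (75 mm by 190 mm) begins 51 mm behind the grasp point.
Start: joints at [-57.261, 22.042, 0.453, 0, -68.411, -14.817], TCP at [0.192, -0.595, 0.223] pointing down, gripper open.
Joint ranges: [-179.83, 179.83], [-69.29, 118.12], [-61.27, 80.66], [-181.25, 117.63], [-171.15, -9.14], [-177.46, 177.46]. Speed limits (degrees/s): [159.86, 159.86, 180, 180, 180, 180].

INTERFACE

Orientations are given as [roll, pitch, yaw] about the fixed x, y, z axes, in that order (R = Rz(yaw) Ry(pitch) Rx(roll)).
In Python, from workcell import env gives the robot as it stands. The module is installed in compiled form; this text tells all that it offers. Calls block until the motion is done:
- env.goto(position, orientation): joint-space move of the TCP to a pose.
- env.move_straight(position, rotation=None, rate=0.15, force_limit=None): straight line of the TCP; rotation=None keeps the orientation; rate is the mean speed in m/s. With force_limit (N) it stops when the force on the tool has changed by that much, and returns True; else False.
- env.set_joints(angles): joint-space move.
- env.gripper_to(opening, grasp_force=None): opening from 0.0 (shut) to 1.0 (fully open); grasp_force is the grip in N (None keeps the last); returns when the fingers have stopped.
- env.dwell(seconds).
- env.inverse_kinematics(position, orientation): joint angles nearest the present ones, or None.
- env.read_state(): the state.
- env.grab_frame(name): name is "scene" or "top" or "wrist"; returns a dict with "image" (480x640x3 uint8, blue, green, red), "fx", "fy", "cx", "cy" (pixels), "D" ([k1, k2, p1, p2, k3] as OpenCV has them; the pictures are not rectified), "position" and "orientation" of the camera in the world. Camera axes: x right, y up, looking along -z (the intrinsics and any distortion apply to the point x, -y, -z); pixel columns grow to the right and rows downward; lengths in m; the calibration is good to about 2 mm. A picture is of the moment at which its call begins. There is no depth.
A pose or a line that the arm cannot do raises env.Unreachable and nothing moves.
- env.close_job(): hands the job in, once; it reports no verdict.
Trained networks look in a picture, given as the dict that the camera call returned (one of the last four; its "shot" number tells which), for a name from the list of things; names that differ only in an ending like _2 or _b are one class to them, and where a whole thing is asked for, a point or a joint stands for the part that bears it (a point fixed in the world has none). Each returns a list of dicts, best first, with "score" (0 to 1); they miss things now and then, are a little off and sometimes report something else, mostly with a low value. They report only what shows in the picture. A call takes as long as a camera call. They do not tell look-alikes from the thing itself.
- env.search_frame(picture, thing): "xyz" ([x, y, z] in m, in world coordinates, good to about 4 mm: the middle of the surface that is visible of it).
- env.trace(picture, thing): "mask" (480x640 bool, what is visible of it).
The state is a dict: "clock": time; "joint_positions": joint angles; "qvel": joint speeds; "joint_torque": joint torques, N m; "position": TCP position; "tool_rot": TCP orientation; "force": force on the tool from outside, world axes, zero at the start; "wrist_torque": the same for the moment, N m; "opening": opening from 0.0 (shut) to 1.0 (fully open).
Only numpy, scipy, OpenCV 4.12 (cv2) and the standard library are available. Lean on these libraries where they do the work, as an engineer would, in place of code of your own. Each camera call takes 0.05 s, during which the arm holds its last target. There are 200 camera calls.

TASK

Pack away the glass sphere: take it off its stand and set it down gently, without dropping it, in the hole in the foam of the open case. Then lower the lid onto its seal and press the latch lever down flat against the case front until the lid is clamped fully shut, feeling for the stop and never forcing anything. Leave the stand and everything else on the sideboard where it is.

Things in the scene. Friction and masses are not known exactly. Their poses are not given: they have to be found in the camera images.
- ball_center (a point): Centre of the clear glass sphere, 60 mm in diameter, 0.28 kg, resting loose in the cup of its stand. It breaks if dropped.
- stand: Steel stand of the sphere, loose, 0.6 kg: round foot 76 mm in diameter, thin stem, and a cup 43 mm across whose rim is 45 mm above the sideboard. Origin at the centre of its underside, z up. The sphere's centre sits 69 mm above the origin.
- case: Grey plastic hard case for the sphere, fixed to the sideboard: body 130 mm deep (x), 170 mm wide (y), 60 mm high, open on top, walls 6 mm; with its lid shut 98 mm high. Origin at the centre of its underside; x points from its front (latch side, facing the robot) to its back (hinge side), y to the left along its width, z up.
- case_seat (a point): Where the sphere's centre lies when it sits in the case: over the middle of the case, 55.6 mm above its underside. A dark foam block fills the body up to 32 mm above the underside and has one round hole, 37 mm in diameter, in its middle, on whose edge the sphere rests. Axes as case.
- lid_hinge (a point): Middle of the lid's hinge line, at the back of the body's rim: 65 mm behind the case's origin and 60 mm up; the line runs along the case's y. Axes as case. A rubber seal stands 3 mm above the rim and, squeezed flat by the lid, pushes back with about 28 N at the front edge.
- lid_front (a point): Middle of the lid's upper front edge, 130 mm from the hinge line along the lid and at its outer face. It moves with the lid: its x axis points along the lid to the hinge, its z axis out of the outer face (up when shut). The lid is a hollow shell 130 by 170 mm and 38 mm high, about 0.28 kg.
- lid (a joint): Angle of the lid, rad: 0 shut, 1.57 upright, 1.9 its stop, leaning back; it turns about +y of the case as it opens. The hinge is stiff and the lid stays where it is left. Lowered but not clamped it rests on the seal, 0.015 to 0.025 rad ajar.
- latch_pin (a point): Middle of the pin of the latch lever. The lid carries it 19 mm in front of its front face, parallel to the hinge; with the lid shut it is 149 mm in front of the hinge line and 72 mm above the sideboard. Its axes turn with the lever: those of the case when shut and clamped, the lever hanging along -z.
- latch_tip (a point): Outer face of the latch lever's free end, 51 mm from the pin along the lever and 15 mm outwards. The lever is a black plastic plate 50 mm wide, 54 mm long and 7 mm thick (outer face 15 mm out from the pin, a lip at its end 3 mm more) with a claw on its inner side.
- latch (a joint): Angle of the latch lever to the lid, rad: 0 clamped (hanging flat before the case front, a hard stop), 1.57 sticking straight out, 1.9 its other stop; stiff, stays where left. With the lid on its seal the claw meets the keeper bar at 0.5 to 0.6 and draws the lid down; this takes up to 10 N at the lever's end, until it passes over centre at about 0.05. With the lid over 0.05 open the claw jams on the bar.
- bell: Chrome desk bell, loose, 88 mm in diameter, 62 mm high; origin at the centre of its underside.
- coasters: Wooden coasters stacked in a slotted wooden holder, loose, 112 by 112 mm, 66 mm high; origin at the centre of its underside.
- planter: Terracotta planter with a green plant, loose, 134 mm in diameter, pot 110 mm high, plant about 220 mm; origin at the centre of its underside.
- dispenser: Orange plastic tape dispenser, loose, 150 by 60 mm, 91 mm high; origin at the centre of its underside.
- candlestick: Brass candlestick with a white candle, loose, 80 mm in diameter, 170 mm high; origin at the centre of its underside.
Things that resemble listed ones, but are neither listed nor needed, are in the scene too. What is shaped like the case but purple is not meant. What is shaped like the part that bears ball_center but purple is not meant.

How it is judged (in metres and radians):
On the way, in this order (a step that is already met when the one before it is completed fails the run):
1. the sphere sits in the hole of the foam, let go, with the lid still open (distance between ball_center and case_seat below 0.005 m and contact force between the fingers and ball below 0.1 N and linear speed of ball below 0.05 m/s and value of joint lid above 1 rad), for 0.2 s.
2. the lid is down on its seal, the latch not yet clamped (distance between ball_center and case_seat below 0.005 m and value of joint lid below 0.03 rad and value of joint latch above 0.3 rad), for 0.1 s.
3. the latch is clamped and the lid fully shut (value of joint lid below 0.008 rad and value of joint latch below 0.05 rad), for 0.2 s.
At the end, for the whole second after the job is handed in: Sphere at rest in the hole of the foam (centre within 5 mm of its seat), lid fully shut (under 0.008 rad, 1 mm at the front), latch lever clamped (under 0.05 rad), stand upright; stand, bell, coaster holder, planter, tape dispenser and candlestick within 30 mm of where they were (all of step 3 and distance between ball_center and case_seat below 0.005 m and linear speed of ball below 0.03 m/s and angle between stand's own z axis and vertical below 0.15 rad and distance of each of bell, coasters, planter, dispenser, candlestick, stand from where it was at the start of the episode below 0.03 m); the robot touches nothing.
It fails at once if the glass sphere is dropped or knocked off (it moves faster than 0.45 m/s while no finger holds it) (contact force between the fingers and ball below 0.1 N and linear speed of ball above 0.45 m/s).
It fails at once if the case, its lid or its latch is forced (pressed with more than 45 N) (contact force between any of the fingers, the arm and case above 45 N).
It fails at once if the stand or another object on the sideboard is displaced by more than 30 mm (distance of any of bell, coasters, planter, dispenser, candlestick, stand from where it was at the start of the episode above 0.03 m).
It also fails if it takes over 64 s, if anything falls off the work surface, if the arm or the gripper's body presses on something with over 40 N, if the wrist force passes 120 N, or if a joint passes its speed limit or range.

## Working session

There is one attempt and no reset: what is moved stays moved. The work goes in short steps, each a Python script; the robot and the scene stay as the last script left them, time stands still between calls to the robot, and variables do not carry over. Pictures are saved under pics/ and viewed, about 8 in all and at most 12, crops included, and the job is handed in when it is done.

```bash
mkdir -p pics; ls; python3 - <<'E'
from workcell import env
import cv2,numpy as np
for n in ("scene","top"):
    f=env.grab_frame(n); cv2.imwrite(f"pics/{n}0.png",f["image"])
    print(n,f["fx"],f["fy"],f["cx"],f["cy"],f["D"],f["position"],f["orientation"])
    for t in ("ball_center","stand","case","lid_front","latch_tip","bell","coasters","planter","dispenser","candlestick"):
        print(t,[(np.round(d["xyz"],3).tolist(),round(d["score"],2)) for d in env.search_frame(f,t)])
print(env.read_state())
E
```

```text
pics
scene 448.7342248415688 448.7342248415688 317.4343704065185 241.53530030008167 [0.03529813 0.         0.         0.         0.        ] [0.8054021  0.46371962 1.03517966] [ 31.06776064  -0.9338292  150.47468006]
ball_center []
stand [([0.57, 0.19, 0.003], 0.72)]
case [([0.59, -0.143, 0.046], 0.8), ([0.256, -0.37, 0.098], 0.75), ([0.452, -0.355, 0.007], 0.73)]
lid_front [([0.664, -0.138, 0.183], 0.92), ([0.247, -0.386, 0.1], 0.69), ([0.592, -0.144, 0.046], 0.58)]
latch_tip [([0.662, -0.157, 0.233], 0.93), ([0.154, -0.366, 0.077], 0.55)]
bell [([0.396, 0.002, 0.038], 0.81), ([0.591, -0.144, 0.051], 0.6)]
coasters [([0.755, -0.007, 0.058], 0.58)]
planter [([0.68, 0.389, 0.112], 0.66)]
dispenser [([0.682, 0.39, 0.113], 0.7)]
candlestick [([0.45, -0.358, 0.002], 0.76), ([0.664, -0.161, 0.231], 0.42)]
top 515.2981638671831 515.2981638671831 322.46991871030247 246.72207672006056 [-0.040814  0.        0.        0.        0.      ] [ 0.29669386 -0.02479966  1.52732354] [  9.11763757   0.56580171 -90.72800109]
ball_center [([0.449, 0.187, 0.049], 0.78), ([0.556, 0.17, 0.09], 0.63)]
stand 
[... 488 characters left out ...]
.441, -0.361, 0.009], 0.97)]
{'clock': 1.1, 'joint_positions': array([-5.72626289e+01,  2.20408451e+01,  4.51915166e-01,  2.04924932e-04,
       -6.84118130e+01, -1.48169705e+01]), 'qvel': array([ 0.01993106,  0.07745122,  0.0110355 ,  0.04621385, -0.05003598,
        0.05499953]), 'joint_torque': array([ 1.51383949e-03, -3.90481889e+01,  1.87622970e+01,  4.22430441e+00,
        1.54259411e-02, -2.25349800e-05]), 'position': array([ 0.19232387, -0.59464186,  0.22255454]), 'tool_rot': array([-8.99993305e+01,  3.74196093e-04,  1.79204760e+01]), 'force': array([ 0.47716993, -0.34723678,  0.08830652]), 'wrist_torque': array([ 0.0139142 , -0.01022421, -0.0316147 ]), 'opening': 0.9992822410134932}
```

View pics/scene0.png

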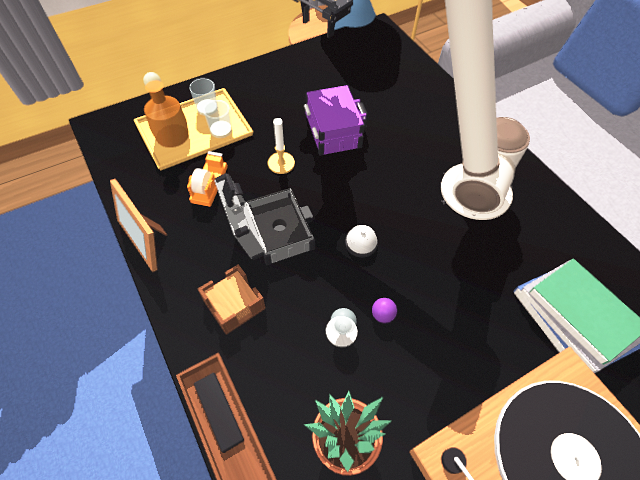

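View pics/top0.png

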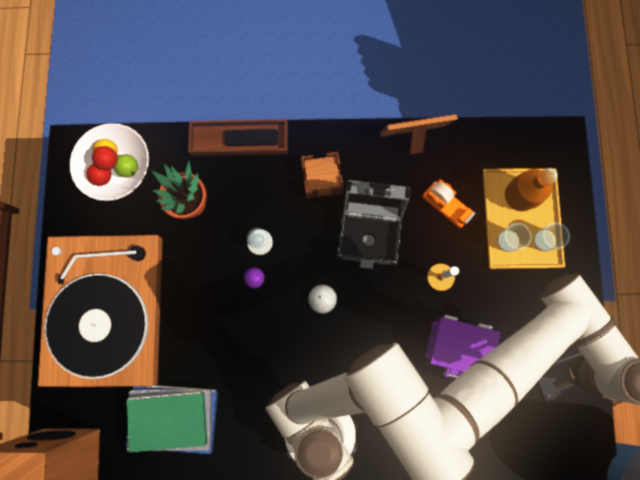

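```bash
cat > h.py <<'E'
from workcell import env
import cv2,numpy as np,pickle
from scipy.spatial.transform import Rotation as R
def ray(f,u,v):
    K=np.array([[f["fx"],0,f["cx"]],[0,f["fy"],f["cy"]],[0,0,1.]])
    x,y=cv2.undistortPoints(np.array([[[u,v]]],float),K,np.array(f["D"]))[0,0]
    d=R.from_euler("xyz",f["orientation"],degrees=True).apply([x,-y,-1]); return np.array(f["position"]),d/np.linalg.norm(d)
def proj(f,P):
    K=np.array([[f["fx"],0,f["cx"]],[0,f["fy"],f["cy"]],[0,0,1.]])
    p=R.from_euler("xyz",f["orientation"],degrees=True).inv().apply(np.atleast_2d(P)-f["position"])*[1,-1,-1]
    return cv2.projectPoints(p,np.zeros(3),np.zeros(3),K,np.array(f["D"]))[0][:,0]
def tri(obs):
    A=np.zeros((3,3));b=np.zeros(3)
    for f,u,v in obs:
        o,d=ray(f,u,v);M=np.eye(3)-np.outer(d,d);A+=M;b+=M@o
    return np.linalg.solve(A,b)
def grab(n,name):
    f=env.grab_frame(n);cv2.imwrite(f"pics/{name}.png",f["image"]);pickle.dump(f,open(f"{name}.pkl","wb"));return f
def st():
    s=env.read_state();print("t",round(s["clock"],2),"pos",np.round(s["position"],4),"F",np.round(s["force"],1),"op",round(s["opening"],3))
E
python3 - <<'E'
from h import *
s=env.read_state(); env.move_straight([0.192,-0.595,0.38],rate=0.3)
def see(n,name,ts):
    f=grab(n,name);print(name,np.round(f["position"],3),np.round(f["orientation"],1))
    for t in ts:
        print(t,[(np.round(d["xyz"],3).tolist(),round(d["score"],2)) for d in env.search_frame(f,t)])
    return f
env.goto([0.50,-0.14,0.40],[-90,0,0]); st()
see("wrist","w1",("case","lid_front","latch_tip"))
env.goto([0.50,0.16,0.36],[-90,0,0]); st()
f=see("wrist","w2",("ball_center","stand"))
t=see("top","t2",("case","latch_tip")); s=see("scene","s2",("case","lid_front"))
E
python3 -c "
import cv2,numpy as np
a=[cv2.imread(f'pics/w{i}.png') for i in (1,2)]
cv2.imwrite('pics/w12.png',cv2.resize(np.hstack(a),(800,300),interpolation=cv2.INTER_AREA))"
```

```text
t 3.76 pos [ 0.4999 -0.1406  0.3999] F [ 0.1 -0.7  0.1] op 1.005
w1 [ 0.432 -0.14   0.562] [-14.4   0.   89.9]
case [([0.297, -0.372, 0.097], 0.77), ([0.602, -0.155, 0.05], 0.64)]
lid_front [([0.298, -0.382, 0.096], 0.95), ([0.647, -0.17, 0.184], 0.65)]
latch_tip [([0.648, -0.172, 0.231], 0.64)]
t 5.12 pos [0.5002 0.1593 0.3603] F [-0.  -0.1  0.3] op 1.001
w2 [0.432 0.16  0.522] [-14.4  -0.   90. ]
ball_center [([0.553, 0.169, 0.092], 0.93), ([0.449, 0.183, 0.056], 0.69)]
stand [([0.542, 0.172, 0.01], 0.66)]
t2 [ 0.297 -0.025  1.527] [  9.1   0.6 -90.7]
case [([0.237, -0.392, 0.098], 0.78), ([0.608, -0.16, 0.057], 0.58)]
latch_tip [([0.657, -0.168, 0.232], 0.78), ([0.703, 0.401, 0.154], 0.55)]
s2 [0.805 0.464 1.035] [ 31.1  -0.9 150.5]
case [([0.588, -0.147, 0.044], 0.95), ([0.259, -0.369, 0.097], 0.7), ([0.754, -0.007, 0.056], 0.59), ([0.663, -0.135, 0.183], 0.16), ([0.395, 0.003, 0.039], 0.16)]
lid_front [([0.246, -0.384, 0.101], 0.85), ([0.664, -0.137, 0.187], 0.67)]
```

View pics/w1.png

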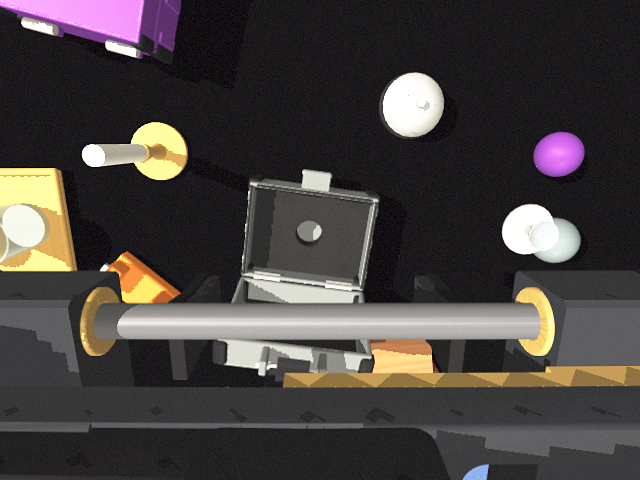

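View pics/w2.png

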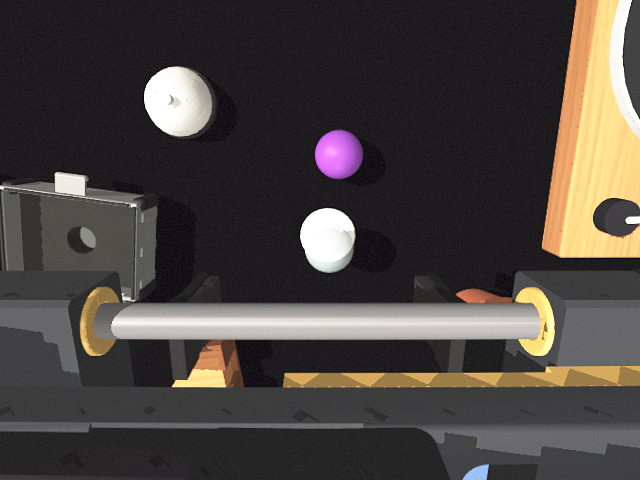

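```bash
python3 - <<'E'
from h import *
f=[pickle.load(open(n+".pkl","rb")) for n in("w2","t2","s2")]
for g,n in zip(f,("w2","t2","s2")):
    for m in env.trace(g,"ball_center")[:2]:
        (u,v),r=cv2.minEnclosingCircle(np.argwhere(m["mask"])[:,::-1].astype(np.float32)); o,d=ray(g,u,v)
        print(n,round(m["score"],2),m["mask"].sum(),round(u,1),round(v,1),round(r,1),"at z.069:",np.round(o+d*(.069-o[2])/d[2],4))
w1=cv2.imread("pics/w1.png");w2=cv2.imread("pics/w2.png");s=cv2.imread("pics/s2.png")
z=lambda im,a,b,c,d,k:cv2.resize(im[b:d,a:c],None,fx=k,fy=k,interpolation=cv2.INTER_CUBIC)
A=z(w1,210,150,400,300,3);B=z(w2,270,120,390,280,1.9)
C=np.zeros((450,800,3),np.uint8);C[:,:570]=A;C[:B.shape[0],572:572+B.shape[1]]=B[:,:228];cv2.imwrite("pics/c1.png",C)
cv2.imwrite("pics/c2.png",z(s,200,165,330,275,5))
E
```

```text
w2 0.98 1772 338.1 154.1 24.3 at z.069: [0.4468 0.1841 0.069 ]
w2 0.9 1801 328.6 247.7 24.3 at z.069: [0.5584 0.174  0.069 ]
t2 0.57 330 253.5 277.1 10.4 at z.069: [0.4463 0.184  0.069 ]
s2 0.92 489 343.7 320.1 12.9 at z.069: [0.5553 0.1753 0.069 ]
s2 0.65 442 383.9 309.0 12.3 at z.069: [0.4602 0.1974 0.069 ]
```

View pics/c1.png

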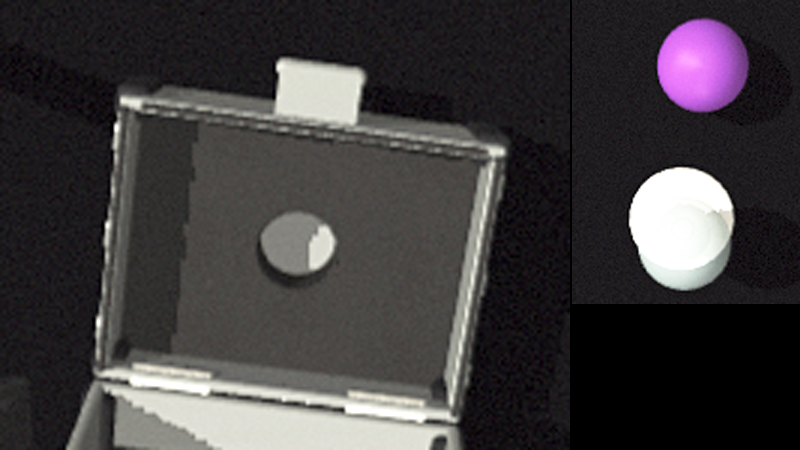

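View pics/c2.png

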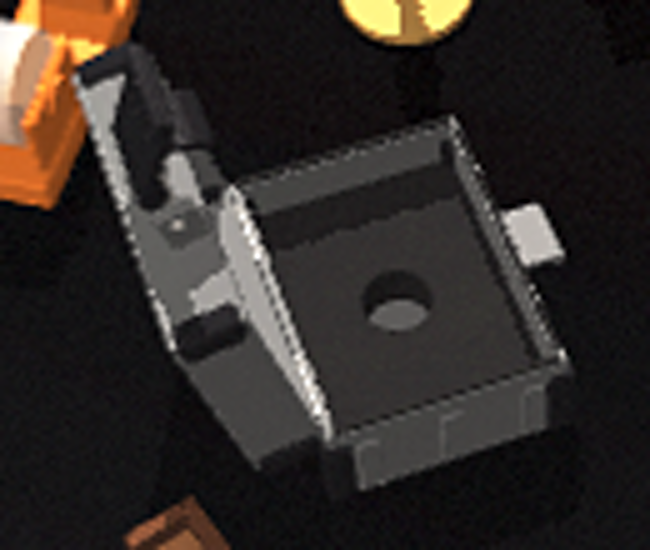

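```bash
cat >> h.py <<'E'
def lidpt(case,th,r,y,h):  # world point; r from hinge toward lid front, h outwards of rim plane
    x,yy,yaw=case; a=-r; p=np.array([65+a*np.cos(th)+h*np.sin(th), y, 60-a*np.sin(th)+h*np.cos(th)])/1000
    return R.from_euler("z",yaw).apply(p)+[x,yy,0]
def levpt(case,th,la,d,y,o):  # d along lever from pin, o outward (clamped frame: -z, -x), lever at angle la
    # clamped: along=-z, out=-x ; opening turns the lever outwards about pin
    ax=-np.sin(la)*d-np.cos(la)*o; az=-np.cos(la)*d+np.sin(la)*o
    return lidpt(case,th,149-ax,y,12+az)
E
python3 - <<'E'
from h import *
from scipy.optimize import least_squares
w,s,t=[pickle.load(open(n+".pkl","rb")) for n in("w1","s2","t2")]
M=np.array([[-65,-85,60],[-65,85,60],[65,85,60],[65,-85,60],[0,0,32]])/1000
W=np.array([[249.3,182.7],[378.3,199.3],[361.7,289.3],[242.3,275.7],[309.5,232.7]])
S=np.array([[291,189.4],[313,237.4],[266,252],[247,203],[279.4,225.4]])
T=lambda q:R.from_euler("z",q[2]).apply(M)+[q[0],q[1],0]
def rep(n,fn):
    q=least_squares(fn,[.6,-.15,0.],loss="soft_l1").x;print(n,np.round(q[:2],4),"yaw",round(np.degrees(q[2]),2));return q
rep("w",lambda q:(proj(w,T(q))-W).ravel()); rep("s",lambda q:(proj(s,T(q))-S).ravel())
q=rep("both",lambda q:np.r_[(proj(w,T(q))-W).ravel(),1.5*(proj(s,T(q))-S).ravel()])
print(np.round(proj(w,T(q))-W,1).tolist(),np.round(proj(s,T(q))-S,1).tolist())
np.save("case.npy",q)
ims=[]
for th in (1.55,1.75,1.9):
  row=[]
  for g,n,(a,b,c,d) in ((s,"s2",(195,160,325,270)),(t,"t2",(325,170,420,275))):
    k=3 if n=="s2" else 3
    im=cv2.resize(cv2.imread(f"pics/{n}.png")[b:d,a:c],None,fx=k,fy=k,interpolation=cv2.INTER_CUBIC)
    L=lambda P,col:cv2.polylines(im,[np.int32((proj(g,np.array(P))-[a,b]+.5)*k)],False,col,1)
    L([lidpt(q,th,130,-85,38),lidpt(q,th,130,85,38),lidpt(q,th,0,85,38),lidpt(q,th,0,-85,38),lidpt(q,th,130,-85,38)],(0,255,0))
    L([lidpt(q,th,130,-85,0),lidpt(q,th,130,85,0),lidpt(q,th,0,85,0),lidpt(q,th,0,-85,0),lidpt(q,th,130,-85,0)],(0,255,255))
    L([levpt(q,th,1.3,0,-25,15),levpt(q,th,1.3,51,-25,15),levpt(q,th,1.3,51,25,15),levpt(q,th,1.3,0,25,15)],(0,0,255))
    row.append(cv2.resize(im,(390,330)) if n=="s2" else cv2.resize(im,(299,330)))
  ims.append(np.hstack(row))
cv2.imwrite("pics/o1.png",cv2.resize(np.vstack([np.hstack([i for i in (ims[0],)]) ,ims[1]]),None,fx=.9,fy=.9))
cv2.imwrite("pics/o2.png",ims[2])
for th in (1.4,1.55,1.7,1.9): print(th,np.round(lidpt(q,th,130,0,38),3),[np.round(levpt(q,th,l,51,0,15),3).tolist() for l in (.6,1.2,1.57,1.9)])
E
```

```text
w [ 0.558  -0.1517] yaw -7.27
s [ 0.5566 -0.1467] yaw -7.74
both [ 0.5573 -0.1506] yaw -7.38
[[0.9, -1.5], [1.5, -1.4], [2.4, 0.9], [-0.1, -0.2], [0.1, 0.2]] [[-0.9, -2.2], [0.3, -0.9], [-1.1, 0.8], [-2.6, -1.7], [-0.7, -1.0]]
1.4 [ 0.637 -0.161  0.195] [[0.569, -0.152, 0.244], [0.595, -0.155, 0.26], [0.614, -0.158, 0.262], [0.631, -0.16, 0.257]]
1.55 [ 0.657 -0.163  0.191] [[0.596, -0.156, 0.25], [0.625, -0.159, 0.262], [0.644, -0.162, 0.261], [0.66, -0.164, 0.253]]
1.7 [ 0.676 -0.166  0.184] [[0.625, -0.159, 0.251], [0.655, -0.163, 0.259], [0.674, -0.166, 0.255], [0.688, -0.168, 0.245]]
1.9 [ 0.699 -0.169  0.171] [[0.662, -0.164, 0.247], [0.694, -0.168, 0.249], [0.711, -0.17, 0.241], [0.724, -0.172, 0.228]]
```

View pics/o1.png

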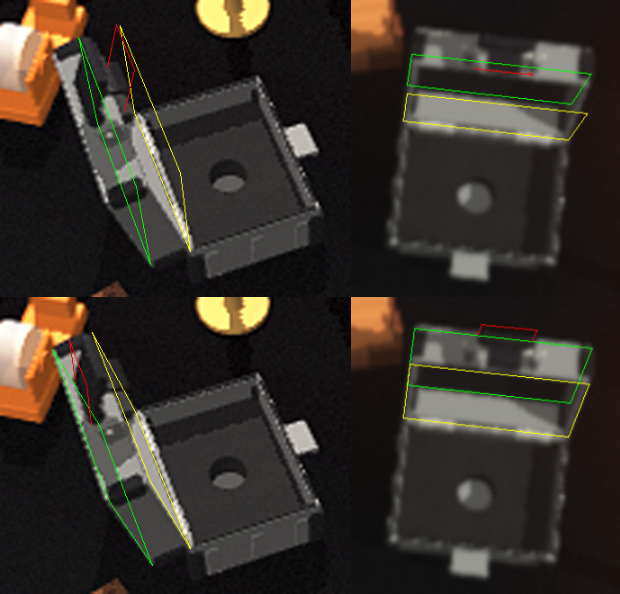

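```bash
python3 - <<'E'
from h import *
b=np.array([.558,.1745]);o=[-90,0,-7.4]
env.goto([*b,.20],o); 
hit=env.move_straight([*b,.051],rate=.12,force_limit=6);print(hit);st()
env.gripper_to(0.0,grasp_force=15);env.dwell(.2);st()
env.move_straight([*b,.07],rate=.05);st()
env.move_straight([*b,.30],rate=.2);env.dwell(.2);st()
env.goto([.62,-.16,.33],o);env.dwell(.2);st()
f=grab("wrist","w3");s=grab("scene","s3");print(f["position"])
for t in("ball_center","case","stand"):
  for g in(f,s):print(t,[(np.round(d["xyz"],3).tolist(),round(d["score"],2)) for d in env.search_frame(g,t)])
E
```

```text
False
t 7.83 pos [0.5586 0.1748 0.0518] F [-0.7  0.2  0.5] op 0.995
t 8.62 pos [0.558  0.1742 0.0511] F [ 0.1 -3.5  1.4] op 0.679
t 9.16 pos [0.5579 0.1747 0.0701] F [ 0.7  0.3 -3.5] op 0.679
t 10.66 pos [0.5577 0.1744 0.2989] F [ 0.9 -0.2 -2.8] op 0.677
t 12.15 pos [ 0.6202 -0.1587  0.33  ] F [-0.6  0.6 -2.8] op 0.678
[ 0.55264249 -0.14994899  0.49210056]
ball_center [([0.465, 0.172, 0.048], 0.8), ([0.605, -0.16, 0.368], 0.77)]
ball_center [([0.451, 0.194, 0.05], 0.92), ([0.678, -0.356, 0.053], 0.56)]
case [([0.59, -0.152, 0.047], 0.63)]
case [([0.253, -0.367, 0.096], 0.83), ([0.587, -0.144, 0.046], 0.63)]
stand [([0.559, 0.17, 0.009], 0.59)]
stand [([0.561, 0.181, 0.002], 0.82)]
```

View pics/w3.png

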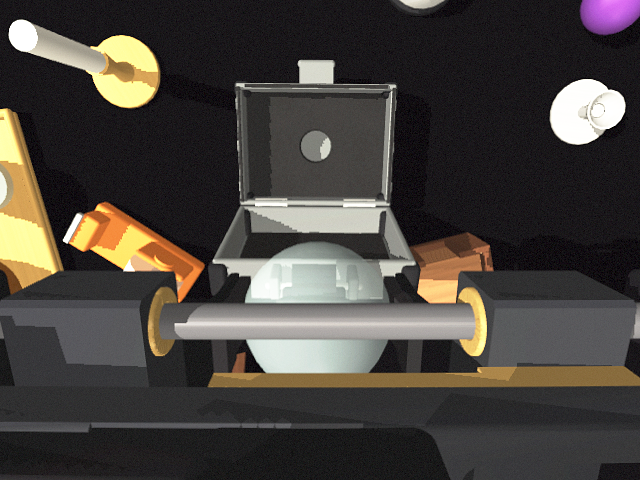

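```bash
python3 - <<'E'
from h import *
from scipy.optimize import least_squares
w=pickle.load(open("w3.pkl","rb"))
M=np.array([[-65,-85,60],[-65,85,60],[65,85,60],[65,-85,60],[0,0,32]])/1000
W=np.array([[237,84],[395.5,84.5],[391,206],[239,205.5],[316,146.]])
T=lambda q:R.from_euler("z",q[2]).apply(M)+[q[0],q[1],0]
q=least_squares(lambda q:(proj(w,T(q))-W).ravel(),[.56,-.15,-.12]).x
print(q[:2],np.degrees(q[2]),np.round(proj(w,T(q))-W,1).tolist())
o,d=ray(w,316,146);print("hole",o+d*(.032-o[2])/d[2])
g=env.read_state()["position"]+[0,0,.019]
c=R.from_euler("z",-7.4,degrees=True)
print("grasp px",proj(w,g)); 
# ball silhouette for offsets along tool x
for dx in(-.004,0,.004):
    P=g+c.apply([dx,0,0]);v=P-w["position"];L=np.linalg.norm(v);v/=L
    e1=np.cross(v,[0,0,1]);e1/=np.linalg.norm(e1);e2=np.cross(e1,v);a=np.arcsin(.03/L)
    ph=np.linspace(0,6.28,90)[:,None];C=P-v*.03*np.sin(a)+.03*np.cos(a)*(np.cos(ph)*e1+np.sin(ph)*e2)
    p=proj(w,C);print(dx,p.min(0),p.max(0))
E
```

```text
[ 0.55875417 -0.15175875] -7.6346492166858 [[-1.9, -0.8], [1.4, -0.3], [-0.6, 0.5], [1.3, 0.1], [-0.2, 0.7]]
hole [ 0.55799839 -0.15138174  0.032     ]
grasp px [[313.29001734 315.20764002]]
-0.004 [236.96819115 231.22023038] [389.33734692 385.71571071]
0 [237.48678983 240.89786816] [388.83465624 394.97006244]
0.004 [238.00048842 250.40688909] [388.3352253 404.1290756]
```

```bash
python3 - <<'E'
from h import *
c=[.5583,-.1515];o=[-90,0,-7.5];np.save("case.npy",[*c,np.radians(-7.55)])
env.move_straight([*c,.20],rotation=o,rate=.15)
env.move_straight([*c,.046],rate=.12);env.dwell(.2);st()
print(env.move_straight([*c,.0355],rate=.012,force_limit=1.5));st()
env.gripper_to(0.9);env.dwell(.3);st()
env.move_straight([*c,.20],rate=.15);st()
env.goto([.5,-.10,.36],o)
f=grab("wrist","w4");s=grab("scene","s4")
for t in("ball_center",):
  for g in(f,s):print(t,[(np.round(d["xyz"],3).tolist(),round(d["score"],2)) for d in env.search_frame(g,t)])
for m in env.trace(f,"ball_center")[:3]:
    (u,v),r=cv2.minEnclosingCircle(np.argwhere(m["mask"])[:,::-1].astype(np.float32)); p,d=ray(f,u,v)
    print(m["score"],u,v,r,p+d*(.0556-p[2])/d[2])
E
```

```text
t 15.29 pos [ 0.5586 -0.1515  0.0466] F [-0.6  0.4 -3. ] op 0.681
True
t 15.92 pos [ 0.5578 -0.1515  0.0383] F [-0.2 -0.8  3.5] op 0.681
t 16.88 pos [ 0.5567 -0.1513  0.0373] F [ 0.5 -0.3 -0.5] op 0.901
t 18.12 pos [ 0.5576 -0.1514  0.1989] F [ 0.4 -1.4 -0.9] op 0.898
ball_center [([0.55, -0.156, 0.078], 0.97), ([0.452, 0.172, 0.054], 0.6)]
ball_center [([0.453, 0.195, 0.049], 0.9), ([0.562, -0.139, 0.077], 0.76)]
0.82 280.631103515625 251.72418212890625 24.391223907470703 [ 0.5584662  -0.15294192  0.0556    ]
0.68 544.0 126.0 27.78498649597168 [0.44815568 0.17418241 0.0556    ]
```

```bash
python3 - <<'E'
from h import *
q=np.load("case.npy");q[:2]=[.5585,-.152];np.save("case.npy",q)
W=lambda p:R.from_euler("z",q[2]).apply(np.array(p)/1000)+[q[0],q[1],0]
o=[-90,0,-97.5]
def P(th,r=115): return np.array([65-r*np.cos(th)+38*np.sin(th)+15,70,60+r*np.sin(th)+38*np.cos(th)])
env.gripper_to(0.0,grasp_force=30)
env.goto(W([165,70,300]),o);st()
env.move_straight(W([165,70,P(1.75)[2]]),rate=.2,force_limit=8);st()
for th in np.arange(1.85,.10,-.125):
    p=P(th); 
    if th>1.75:p[2]=P(1.75)[2]
    h=env.move_straight(W(p),rate=.09,force_limit=18);s=env.read_state()
    print(round(th,2),h,np.round(s["force"],1),np.round(s["position"]-W(p),3))
    if h:break
st()
E
```

```text
t 24.46 pos [ 0.7312 -0.1043  0.3001] F [ 0.1 -0.3 -0.5] op 0.01
t 25.27 pos [ 0.7322 -0.1045  0.1681] F [0.6 0.6 0.9] op 0.004
1.85 False [1.  0.  0.4] [ 0.001 -0.     0.002]
1.72 False [-1.1 -0.4  0.1] [ 0.    -0.     0.001]
1.6 False [ 0.8 -0.   0.6] [ 0. -0.  0.]
1.48 False [ 0.4 -0.1 -0.3] [-0.  0.  0.]
1.35 False [0.4 0.1 0.8] [-0.  0. -0.]
1.23 False [ 1.5 -0.5  0.4] [-0.001  0.    -0.   ]
1.1 False [ 0.7 -0.7  0.5] [-0.001  0.    -0.001]
0.98 False [ 0.4 -1.1 -0.8] [-0.001  0.    -0.001]
0.85 False [-0.4 -0.   0.3] [-0.    -0.    -0.001]
0.73 False [0.7 0.  0.1] [-0. -0. -0.]
0.6 False [ 0.3 -0.8  0.6] [-0. -0. -0.]
0.48 False [-0.3 -0.9 -0.3] [-0. -0. -0.]
0.35 False [ 0.4 -0.5 -0.2] [-0. -0. -0.]
0.23 False [ 0.1 -1.  -0.5] [-0. -0. -0.]
t 29.7 pos [ 0.5443 -0.0796  0.1226] F [ 0.1 -1.  -0.5] op 0.002
```

```bash
python3 - <<'E'
from h import *
f=grab("scene","s5")
print([(np.round(d["xyz"],3).tolist(),round(d["score"],2)) for d in env.search_frame(f,"lid_front")],[(np.round(d["xyz"],3).tolist(),round(d["score"],2)) for d in env.search_frame(f,"latch_tip")])
cv2.imwrite("pics/c5.png",cv2.resize(f["image"][130:290,180:400],None,fx=3,fy=3,interpolation=cv2.INTER_CUBIC))
E
```

```text
[([0.24, -0.386, 0.096], 0.93), ([0.584, -0.103, 0.105], 0.74)] []
```

View pics/c5.png

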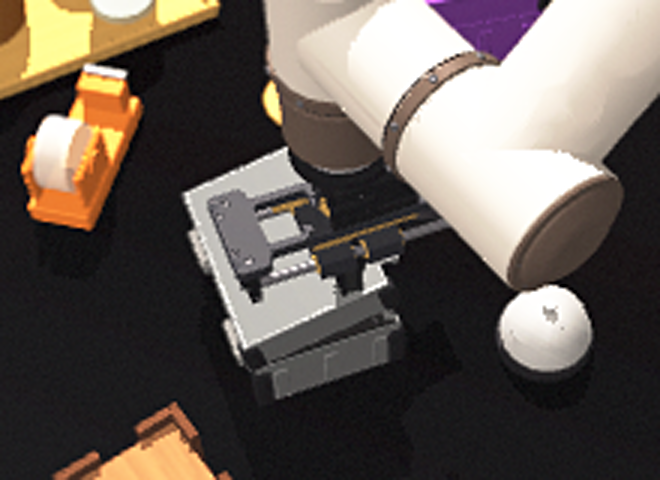

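```bash
python3 - <<'E'
from h import *
q=np.load("case.npy")
W=lambda p:R.from_euler("z",q[2]).apply(np.array(p)/1000)+[q[0],q[1],0]
def P(th,r=115): return np.array([65-r*np.cos(th)+38*np.sin(th)+15,70,60+r*np.sin(th)+38*np.cos(th)])
for th,r in((.12,.06),(.06,.04),(.0,.02)):
    h=env.move_straight(W(P(th)),rate=r,force_limit=14);st();print(h)
    if h:break
p=env.read_state()["position"];env.move_straight(p+[0,0,.10],rate=.2)
env.goto([.38,-.12,.36],[-90,0,-7.5]);st()
f=grab("wrist","w6");s=grab("scene","s6");t=grab("top","t6")
for n in("latch_tip","lid_front","latch_pin"):
  for g in(f,s,t):print(n,[(np.round(d["xyz"],3).tolist(),round(d["score"],2)) for d in env.search_frame(g,n)])
q=np.load("case.npy")
A=cv2.resize(f["image"][100:330,170:450],None,fx=2,fy=2,interpolation=cv2.INTER_CUBIC);cv2.imwrite("pics/c6.png",A)
for la in(.3,.6,.9,1.2,1.57):print(la,np.round(levpt(q,.02,la,51,0,15),3),proj(f,[levpt(q,.02,la,51,y,15) for y in(-25,25)]).round(0).tolist(),proj(f,[levpt(q,.02,la,0,y,15) for y in(-25,25)]).round(0).tolist())
E
```

```text
t 30.21 pos [ 0.5377 -0.0788  0.1109] F [ 0.4 -0.6  1.3] op 0.007
False
t 30.54 pos [ 0.5352 -0.0783  0.1045] F [-0.2  0.3 -0.4] op 0.004
False
t 30.94 pos [ 0.5341 -0.0781  0.1001] F [-0.7  0.4  5. ] op 0.005
True
t 35.46 pos [ 0.38   -0.12    0.3599] F [-0.3  0.9 -0.6] op 0.004
latch_tip [([0.443, -0.135, 0.077], 0.83), ([0.152, -0.376, 0.074], 0.66), ([0.55, 0.169, 0.006], 0.3)]
latch_tip [([0.451, -0.132, 0.079], 0.89)]
latch_tip [([0.155, -0.373, 0.079], 0.59)]
lid_front [([0.444, -0.136, 0.075], 0.82), ([0.24, -0.37, 0.1], 0.59)]
lid_front [([0.558, -0.136, 0.101], 0.81), ([0.264, -0.385, 0.099], 0.81)]
lid_front []
latch_pin [([0.156, -0.367, 0.078], 0.74), ([0.548, 0.169, 0.009], 0.51)]
latch_pin [([0.456, -0.137, 0.075], 0.62)]
latch_pin [([0.151, -0.377, 0.081], 0.55)]
0.3 [ 0.445 -0.137  0.031] [[291.0, 247.0], [329.0, 247.0]] [[289.0, 270.0], [330.0, 270.0]]
0.6 [ 0.434 -0.136  0.042] [[291.0, 240.0], [330.0, 240.0]] [[289.0, 273.0], [330.0, 273.0]]
0.9 [ 0.426 -0.134  0.056] [[290.0, 237.0], [330.0, 237.0]] [[289.0, 276.0], [331.0, 276.0]]
1.2 [ 0.423 -0.134  0.072] [[289.0, 237.0], [330.0, 238.0]] [[289.0, 280.0], [331.0, 280.0]]
1.57 [ 0.425 -0.134  0.091] [[288.0, 244.0], [331.0, 244.0]] [[289.0, 285.0], [331.0, 285.0]]
```

View pics/c6.png

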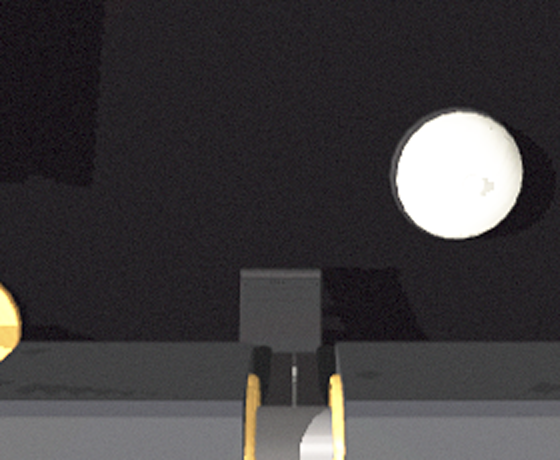

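```bash
cat > latch.py <<'E'
from h import *
q=np.load("case.npy");a=np.radians(20);o=[-90,-20,-7.5]
def tcp(la,d=38,th=None):
    th=.018*np.clip(la/.5,0,1) if th is None else th
    return levpt(q,th,la,d,0,15)-R.from_euler("z",q[2]).apply([.0095*np.cos(a),0,.0095*np.sin(a)])
E
python3 - <<'E'
from latch import *
up=tcp(1.1)+[-.01,0,.06]
print([env.inverse_kinematics(p,o) is not None for p in(up,tcp(1.3),tcp(.5),tcp(0),tcp(-.13))],np.round([tcp(1.3),tcp(0)],3).tolist())
env.goto(up,o);st()
print(env.move_straight(tcp(1.4),rate=.08,force_limit=6));st()
for la in(1.25,1.1,.95,.8,.7):
    h=env.move_straight(tcp(la),rate=.06,force_limit=12);F=env.read_state()["force"];print(la,h,np.round(F,1))
    if h:break
st()
E
```

```text
[True, False, False, False, False] [[0.426, -0.134, 0.076], [0.452, -0.138, 0.031]]
t 37.09 pos [ 0.4176 -0.1344  0.1293] F [-0.6 -0.4  0.4] op 0.006Traceback (most recent call last):
  File "<stdin>", line 5, in <module>
workcell.Unreachable: the arm cannot follow that straight line within its joint ranges
```

```bash
python3 - <<'E'
from latch import *
for a_ in(0,5,8,10,12,15):
  for dy in(-7.5,):
    print(a_,[env.inverse_kinematics(tcp(l,d),[-90,-a_,dy]) is not None for l in(1.4,1,.5,0,-.13) for d in(32,38)])
E
```

```text
0 [True, True, True, True, True, True, True, True, True, True]
5 [True, True, True, True, True, True, True, True, True, True]
8 [True, True, True, True, True, True, True, True, True, True]
10 [True, True, True, True, True, True, True, True, True, True]
12 [True, True, True, True, True, True, True, True, True, True]
15 [True, True, True, True, True, False, False, False, False, False]
```

```bash
sed -i 's/radians(20)/radians(10)/;s/-20,-7.5/-10,-7.5/;s/d=38/d=36/' latch.py; python3 - <<'E'
from latch import *
env.move_straight(tcp(1.1)+[-.01,0,.06],rotation=o,rate=.1);st()
print(env.move_straight(tcp(1.4),rate=.08,force_limit=6));st()
for la in(1.25,1.1,.95,.8,.7):
    h=env.move_straight(tcp(la),rate=.06,force_limit=12);F=env.read_state()["force"];print(la,h,np.round(F,1))
    if h:break
st()
E
```

```text
t 37.5 pos [ 0.4187 -0.1346  0.1313] F [-0.6  0.2  0.4] op 0.003
False
t 38.27 pos [ 0.4286 -0.1348  0.0826] F [-0.   0.8 -0.6] op 0.008
1.25 False [-0.3 -0.6  1. ]
1.1 False [ 0.2  0.2 -0.1]
0.95 False [ 0.5 -0.3 -0.2]
0.8 False [-0.6 -0.4  0.6]
0.7 False [-0.4 -0.2 -0.4]
t 39.52 pos [ 0.4315 -0.1352  0.0556] F [-0.4 -0.2 -0.4] op 0.006
```

```bash
python3 - <<'E'
from latch import *
for la in(.6,.5,.4,.3,.2,.1,.05,0,-.05,-.1,-.14):
    F=np.linalg.norm(env.read_state()["force"])
    h=env.move_straight(tcp(la),rate=.03,force_limit=max(4,26-F));s=env.read_state();print(la,h,np.round(s["force"],1),np.round(s["position"]-tcp(la),4))
    if h:break
st()
E
```

```text
0.6 False [-0.2 -0.7  0.9] [ 0.0001 -0.     -0.0001]
0.5 False [-0.4  0.2  0.8] [ 0.0001 -0.     -0.0001]
0.4 False [-0.8 -0.5  0.9] [ 0.0001 -0.     -0.0001]
0.3 False [-1.6  1.   1.6] [-0.0002 -0.     -0.0002]
0.2 False [-3.8  1.   2.8] [-0.0009 -0.0001 -0.0004]
0.1 False [-5.   1.5  4.2] [-0.0018 -0.0001 -0.0006]
0.05 False [-6.8  1.2  4.9] [-0.0023 -0.0002 -0.0008]
0 False [-6.2  1.7  4.2] [-0.0024 -0.0002 -0.0009]
-0.05 False [-7.1  1.8  5.5] [-0.0027 -0.0002 -0.0009]
-0.1 False [-9.1  3.5  7.4] [-0.0044 -0.0003 -0.0013]
-0.14 False [-11.6   3.3   7.6] [-0.0058 -0.0004 -0.0017]
t 42.52 pos [ 0.4504 -0.1388  0.0309] F [-11.6   3.3   7.6] op 0.003
```

```bash
python3 - <<'E'
from latch import *
c=tcp(-.14);ex=R.from_euler("z",q[2]).apply([1,0,0])
for k in range(1,8):
    F=np.linalg.norm(env.read_state()["force"])
    h=env.move_straight(c+ex*.0015*k,rate=.015,force_limit=max(3,30-F));s=env.read_state();print(k,h,np.round(s["force"],1),np.round(s["position"],4))
    if h or np.linalg.norm(s["force"])>28:break
st()
f=grab("scene","s7")
cv2.imwrite("pics/c7.png",cv2.resize(f["image"][140:270,200:360],None,fx=4,fy=4,interpolation=cv2.INTER_CUBIC))
E
```

```text
1 False [-14.3   5.4  10.5] [ 0.4506 -0.1391  0.0306]
2 False [-14.8   4.8  11.8] [ 0.4507 -0.1393  0.0303]
3 False [-17.4   6.   12.9] [ 0.4509 -0.1396  0.0299]
4 False [-20.2   7.6  14.5] [ 0.451  -0.1398  0.0296]
5 False [-21.5   9.2  16.6] [ 0.4511 -0.14    0.0292]
t 43.77 pos [ 0.4511 -0.14    0.0292] F [-21.5   9.2  16.6] op 0.005
```

```bash
python3 - <<'E'
from latch import *
p=env.read_state()["position"];ex=R.from_euler("z",q[2]).apply([1,0,0])
env.move_straight(p-ex*.015,rate=.05);st()
env.move_straight(p-ex*.03+[0,0,.12],rate=.15)
env.goto([.37,-.13,.33],[-90,0,-7.5]);env.dwell(.2);st()
f=grab("wrist","w8");s=grab("scene","s8")
for n in("latch_tip","ball_center","stand"):
  for g in(f,s):print(n,[(np.round(d["xyz"],3).tolist(),round(d["score"],2)) for d in env.search_frame(g,n)])
for n,g in(("w",f),("s",s)):
  for la in(0,.1,.3): print(n,la,proj(g,[levpt(q,0,la,51,y,15) for y in(-25,25)]).round(1).tolist(),proj(g,[levpt(q,0,la,0,y,15) for y in(-25,25)]).round(1).tolist())
  print(n,"lid top front",[proj(g,[lidpt(q,th,130,y,38) for y in(-85,85)]).round(1).tolist() for th in(0,.02)])
k=3
A=cv2.resize(f["image"][180:300,240:380],None,fx=k,fy=k,interpolation=cv2.INTER_CUBIC)
B=cv2.resize(s["image"][150:270,220:340],None,fx=k,fy=k,interpolation=cv2.INTER_CUBIC)
I=cv2.LUT(np.hstack([A,B]),np.uint8(255*(np.arange(256)/255)**.5));cv2.imwrite("pics/c8.png",I);print(I.shape)
E
```

```text
t 44.52 pos [ 0.4373 -0.1379  0.0295] F [ 0.4 -0.1 -0.2] op 0.002
t 46.45 pos [ 0.3696 -0.13    0.3283] F [ 0.3  0.4 -1. ] op 0.008
latch_tip [([0.154, -0.376, 0.076], 0.88), ([0.46, -0.141, 0.033], 0.56)]
latch_tip [([0.466, -0.13, 0.075], 0.45)]
ball_center [([0.446, 0.176, 0.049], 0.58)]
ball_center [([0.453, 0.192, 0.05], 0.7)]
stand [([0.543, 0.173, 0.007], 0.83)]
stand [([0.564, 0.183, 0.004], 0.7), ([0.564, -0.125, 0.1], 0.41)]
w 0 [[299.5, 270.3], [338.5, 270.3]] [[297.6, 284.5], [340.9, 284.5]]
w 0.1 [[299.4, 267.0], [338.7, 267.0]] [[297.5, 285.0], [341.0, 285.0]]
w 0.3 [[299.2, 261.1], [339.0, 261.1]] [[297.4, 286.4], [341.2, 286.5]]
w lid top front [[[242.8, 321.5], [395.8, 321.7]], [[242.4, 323.2], [396.3, 323.4]]]
s 0 [[309.2, 208.4], [316.0, 222.5]] [[309.2, 197.3], [316.2, 211.7]]
s 0.1 [[310.9, 207.5], [317.7, 221.6]] [[309.2, 197.0], [316.2, 211.4]]
s 0.3 [[314.1, 205.4], [321.0, 219.5]] [[309.0, 196.4], [316.0, 210.8]]
s lid top front [[[289.1, 178.2], [312.7, 228.3]], [[288.8, 177.7], [312.4, 227.8]]]
(360, 780, 3)
```

View pics/c8.png

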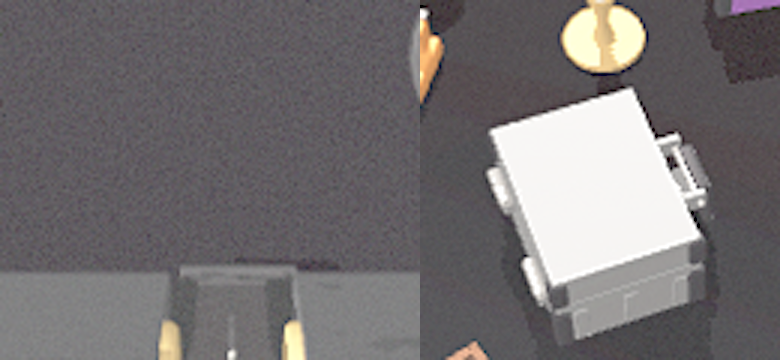

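```bash
python3 - <<'E'
from latch import *
ex=R.from_euler("z",q[2]).apply([1,0,0]);b=tcp(0)
env.goto(b-ex*.02+[0,0,.06],o)
r=[]
for z in(.056,.030):
    s=np.array([b[0],b[1],z])
    env.move_straight(s-ex*.012,rate=.1)
    h=env.move_straight(s+ex*.006,rate=.012,force_limit=4);S=env.read_state()
    r.append(((S["position"]-[q[0],q[1],0])@ex,S["position"][2]));print(h,np.round(S["position"],4),np.round(S["force"],1))
    if z<.04:
        print(env.move_straight(s+ex*.016,rate=.02,force_limit=22));st()
    env.move_straight(s-ex*.012,rate=.08)
print(r,"angle",(r[0][0]-r[1][0])/(r[0][1]-r[1][1]))
env.move_straight(env.read_state()["position"]-ex*.01+[0,0,.10],rate=.15);st()
E
```

```text
True [ 0.4494 -0.1378  0.0552] [ 0.4  0.7 -0.3]
True [ 0.4496 -0.1379  0.0293] [-0.8 -0.5 -0.4]
True
t 51.58 pos [ 0.4496 -0.1396  0.0268] F [-1.5  0.6  1.2] op 0.006
[(np.float64(-0.11001438426954217), np.float64(0.055214583193905875)), (np.float64(-0.10980682912319008), np.float64(0.02930256825198153))] angle -0.008009996398091043
t 52.69 pos [ 0.4286 -0.1347  0.1295] F [ 0.4  0.4 -0.2] op 0.006
```

```bash
python3 - <<'E'
from h import *
env.move_straight(env.read_state()["position"]+[-.03,0,.12],rate=.2);st();env.close_job()
E
```

```text
t 53.46 pos [ 0.3979 -0.1346  0.2479] F [ 0.2  0.4 -1.1] op 0.006
the job is handed in; nothing more can be done
```

I packed the glass sphere into the grey case, lowered the lid onto its seal and pressed the latch lever flat. I handed the job in at about 53.5 s of the 64 s allowed; no verdict was reported.

- **Sphere:** After I let go, the wrist camera put its centre at (0.558, -0.153), within about 2 mm of the case centre I had measured. I did not see it again once the lid was shut.
- **Lid:** Pressing it onto the seal stopped at about 0.018 rad. In the last scene picture it looks flush. I did not measure its final angle, so "fully shut" rests on that picture and on the lever being at its stop.
- **Latch:** The lever reached a hard stop, with the tool force peaking at about 29 N against the 45 N limit. Touching its outer face at two heights gave an angle of -0.008 rad, so it reads as clamped. A second press of about 22 N stopped in the same place. I felt no clear snap as the lever passed over centre.
- **Other objects:** The stand was found near its starting place after the sphere was lifted. The bell, coasters, planter, dispenser and candlestick were not measured again, but the arm felt no unexpected contact.

One disagreement: the scene camera and the wrist camera differed by about 5 mm on the case's y position. I used the closer wrist view, and the sphere's placing and the lever contacts agreed with it.

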